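Close up the pitcher rinser

TASK

Close the pitcher rinser for the night: first turn the bar-shaped water knob on the valve block clockwise (seen from above) all the way to its off stop, then lay the slotted grate cover gently into the drip tray's pocket, notch over the tray's key block, so that it lies flat and fully home. Leave the small round knob as it is set, and do not shift or tip the cup stack, jar, pitcher or tamper.

Things in the scene. Friction and masses are not known exactly. Their poses are not given: they have to be found in the camera images.
- water_knob (a joint): Bar knob of the water valve, plain black plastic, on top of the valve block. Value in rad: 0 fully open, 4.2 at the off stop; it grows as the knob is turned clockwise seen from above, and is already partly turned at the start. It needs about 0.08 N m and stays where it is left.
- knob_grip (a point): On the bar knob's axis, 76 mm above the counter: where to grip. Black bar 66 mm long, 14 mm wide, 55 to 90 mm above the counter, on a 66 mm disc (43 to 55 mm). Site x runs along the bar to its pointer end (white line; tab to 45 mm from the axis), z up; turns with the knob. When off, the pointer points along the block's -x, its tab at a steel pin (9 mm wide, 12 mm high, 40 mm from the axis).
- valve_block: Fixed steel block 100 mm (x) by 190 mm (y) by 40 mm high; origin at the centre of its underside, z up. The bar knob's axis is at y = +45 mm and the small round knob's at y = -48 mm, both at x = 0.
- round_knob_mark (a point): Mark on top of the small round knob (flow trim, black, 44 mm diameter, top 62 mm above the counter), 18 mm from its axis; it turns with it. To be left as it is.
- tray: Fixed steel drip tray, 200 mm (x) by 160 mm (y) by 40 mm high; origin at the centre of its underside, z up. Its pocket, centred on the origin, is 156 mm (x) by 116 mm (y), straight-sided, 12 mm deep from rim to a 10 mm wide ledge all round at z = 28 mm. In the middle of its -x end a black key block 25 mm (x) by 30 mm (y) stands in the pocket (x = -78 to -53 mm), level with the rim.
- tray_pocket (a point): Centre of the pocket at ledge height, 28 mm above the counter; a seated cover's origin comes here, with the cover's x along the tray's x.
- cover: Loose slotted steel grate, about 0.4 kg, 150 mm (x) by 110 mm (y) by 12 mm thick, flat on the counter; origin at the centre of its underside, z up. A notch 28 mm (x) by 36 mm (y) in the middle of its -x end goes over the tray's key block: it fits one way only, its top flush with the rim. On top a black rib handle 70 mm long (x), 14 mm wide, z = 12 to 46 mm, centred at x = 4 mm, y = 0.
- cup_stack: Stack of upside-down paper cups, 86 mm diameter, 188 mm high, behind the tray; origin at the centre of its underside. Bystander.
- jar: Closed amber jar, 60 mm diameter, 105 mm high, behind the valve block; origin at the centre of its underside. Bystander.
- pitcher: Steel milk pitcher, mug-shaped, 80 mm diameter, 100 mm high, handle towards its own +y; origin at the centre of its underside. Bystander.
- tamper: Dark steel coffee tamper standing on its base, 58 mm diameter, 102 mm high; origin at the centre of its underside. Bystander.

How it is judged:
By the outcome, as a careful person would: the job done as asked, in the order asked, and still so for the second after the job is handed in, with the robot touching nothing.
It also fails if it takes over 69 s, if anything falls off the work surface, if the arm or the gripper's body presses on something with over 40 N, if the wrist force passes 120 N, or if a joint passes its speed limit or range.

ROBOT

A 7-joint arm with a two-finger parallel gripper is mounted at the origin on the work surface. World frame = base frame: x ahead of the robot, y to its left, z up, the work surface at z = 0. Lengths are in m, angles in rad, forces in N, time in s.
With the tool pointing down it reaches from about 0.4 to 0.875 m from the base axis. Payload 19.3 kg.
Tool frame: the origin (TCP) lies at the very end of the fingers, on their centre line; the grasp point (between the pads) lies 19 mm behind it; x points along the fingers, y is the direction in which the jaws open and shut, and the axes are right-handed (so a half turn about x gives the same grasp; the last joint's range is limited). The gripper opens to 85 mm and grips with 20 to 120 N. Pads are 22 mm wide; open, the fingers measure 114 mm over their backs; the gripper's body (76 mm by 85 mm) begins 54 mm behind the grasp point. The pads swing forward as they close: fully open they stand 13 mm farther back than shut.
Start: joints at [-1.193, 0.521, -0.036, 1.599, 0.021, 1.021, -0.113], TCP at [0.271, 0.563, 0.231] pointing down, gripper open.
Joint ranges: [-2.91, 2.91], [-0.3, 2.13], [-1.5, 1.42], [0.17, 2.43], [-1.26, 4.41], [0.16, 1.93], [-2.52, 2.52]. Speed limits (rad/s): [1.89, 1.89, 2.39, 2.39, 3.01, 3.01, 3.01].

INTERFACE

Orientations are given as a 3x3 rotation matrix whose columns are the frame's x, y, z axes.
In Python, from station import * gives the robot as it stands.
- The arm moves only by the tool play_rows, never from a script. Its argument "targets" is a list that holds one entry, the list of rows, each a list of 5 numbers: the shift along the tool's x, y, z in mm, then the turn about the tool's x in rad, then the closure in counts, from 0 (fully open) to 255 (shut). A call has 1 to 5 rows; each row shifts and turns the commanded pose from where the row before left it, along the tool's axes as they then stand; what a row does not reach is not made up. A row lasts 1/12 s, in which the tool goes at most 41.7 mm and 7.16 degrees, less where a joint would pass 70% of its speed; a pose out of reach is approached as far as the arm can. A call is refused whole if a number of a shift passes 41.7 or a number of a turn 0.125, either way. A call with a gripper value outside its range is refused whole. The fingers move at their own pace and stop on an object; "grip_force" is the grip in N (left out, the last holds). Time passes only in rows, so rows that do not move let the fingers close. It gives the time, the measured TCP pose, the force and the opening at its end, in the units of the state.
- get_state(): the state, without advancing time (a new reading comes with each control period).
- camera(name): name is "scene" or "top" or "wrist"; returns the picture (400x640x3 uint8, red, green, blue); there is no depth.
- camera_params(name): a dict with "mtx" (3x3 intrinsics, pixels), "cam_to_world" (4x4, takes a point from camera to world coordinates); the wrist camera has in their place "T_tool_cam" (4x4, takes a point from camera to tool coordinates, whose origin is the TCP and whose axes are the tool frame's). Camera axes: x right, y down, z forward; pixel columns grow to the right and rows downward; lengths in m; the calibration is good to about 2 mm. A picture is of the moment at which its call begins: read the wrist's pose just before it. camera_params takes no time and is no camera call.
- finish_job(): hands the job in, once; it reports no verdict.
The state is a dict: "t": time; "joint_pos": joint angles; "joint_vel": joint speeds; "joint_efforts": joint torques, N m; "tool_pos": TCP position; "eef_rot": TCP orientation; "force": force on the tool from outside, world axes, zero at the start; "ft_torque": the same for the moment, N m; "gripper_width": opening from 0.0 (shut) to 1.0 (fully open).
Only numpy, scipy, OpenCV 4.12 (cv2) and the standard library are available. Lean on these libraries where they do the work, as an engineer would, in place of code of your own. Each camera call takes 0.05 s, during which the arm holds its last target. There are 200 camera calls.

## Working session

There is one attempt and no reset: what is moved stays moved. The work goes in short steps, Python scripts to look and compute and a tool call to move; the robot and the scene stay as the last step left them, time stands still between calls to the robot, and variables do not carry over. Pictures are saved under pics/ and viewed, about 8 in all and at most 12, crops included, and the job is handed in when it is done.

Besides the shell and the picture viewer there is one more tool, called after "Emit:" by a JSON object that holds its "fn" and its "kwargs". play_rows: Moves the arm, as the interface text tells. Its arguments: {"type":"object","properties":{"targets":{"type":"array"},"grip_force":{"type":"number"}},"required":["targets"]}

```bash
mkdir -p pics; ls; python3 - <<'E'
from station import *
import cv2,numpy as np
s=get_state();print({k:np.round(v,3).tolist() for k,v in s.items()})
for n in("scene","top","wrist"):
    p=camera_params(n);print(n,{k:np.round(v,4).tolist() for k,v in p.items()})
    cv2.imwrite(f"pics/{n}0.png",camera(n)[...,::-1])
a=cv2.imread("pics/scene0.png");b=cv2.imread("pics/top0.png")
E
```

```text
pics
{'t': 0.0, 'joint_pos': [-1.193, 0.522, -0.036, 1.6, 0.021, 1.021, -0.113], 'joint_vel': [0.001, 0.001, 0.002, 0.001, 0.0, -0.001, 0.0], 'joint_efforts': [-0.002, -92.712, 1.979, -36.994, 0.018, 0.008, -0.0], 'tool_pos': [0.271, 0.563, 0.231], 'eef_rot': [[-0.0, 0.433, 0.901], [-0.001, 0.901, -0.433], [-1.0, -0.001, 0.0]], 'force': [0.196, 0.049, -0.37], 'ft_torque': [-0.009, 0.018, -0.043], 'gripper_width': 1.0}
scene {'mtx': [[400.2825, 0.0, 323.6024], [0.0, 400.2825, 201.913], [0.0, 0.0, 1.0]], 'cam_to_world': [[0.6304, 0.4339, -0.6437, 1.1402], [0.7759, -0.3281, 0.5388, -0.4767], [0.0225, -0.8391, -0.5435, 0.5637], [0.0, 0.0, 0.0, 1.0]]}
top {'mtx': [[462.2689, 0.0, 316.082], [0.0, 462.2689, 202.9584], [0.0, 0.0, 1.0]], 'cam_to_world': [[0.0236, -0.9897, 0.1413, 0.3922], [-0.9997, -0.0224, 0.0098, 0.01], [-0.0065, -0.1415, -0.9899, 1.3063], [0.0, 0.0, 0.0, 1.0]]}
wrist {'mtx': [[346.7097, 0.0, 321.6554], [0.0, 346.7097, 201.0741], [0.0, 0.0, 1.0]], 'T_tool_cam': [[-0.0004, -0.2946, 0.9556, -0.1431], [1.0, -0.0007, 0.0002, -0.0008], [0.0006, 0.9556, 0.2946, -0.0747], [0.0, 0.0, 0.0, 1.0]]}
```

View pics/top0.png

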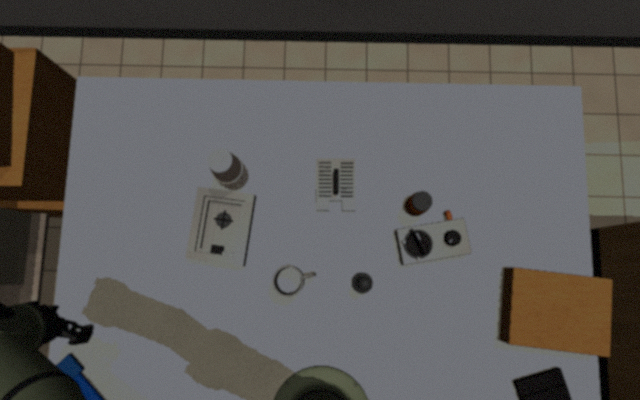

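View pics/scene0.png

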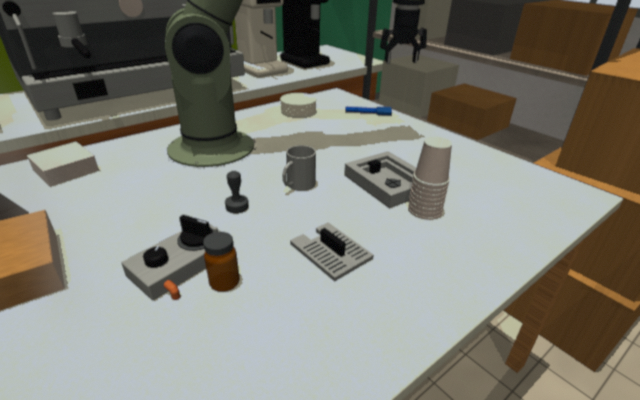

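Top view: tray at about (222,228), cover at (336,185) with its notch towards the robot, bar knob at (418,243), round knob at (452,238), cup stack at (228,170), pitcher at (290,280), tamper at (362,283), jar at (418,204). The scene view confirms that layout. Next I'll enlarge the top view.

```bash
python3 - <<'E'
import cv2,numpy as np
a=cv2.imread("pics/top0.png")
f=lambda x0,y0,w,h:cv2.resize(a[y0:y0+h,x0:x0+w],None,fx=5,fy=5,interpolation=cv2.INTER_CUBIC)
c=np.zeros((600,800,3),np.uint8)
L=f(180,180,80,95);c[:475,:400]=L       # tray
R=f(390,185,80,80);c[:400,400:]=R       # valve
C=f(310,150,52,38)
cv2.imwrite("pics/crop1.png",cv2.convertScaleAbs(c,alpha=1.3))
d=f(308,150,56,66)
cv2.imwrite("pics/crop2.png",cv2.convertScaleAbs(d,alpha=1.3))
E
```

```text
(no output)
```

View pics/crop1.png

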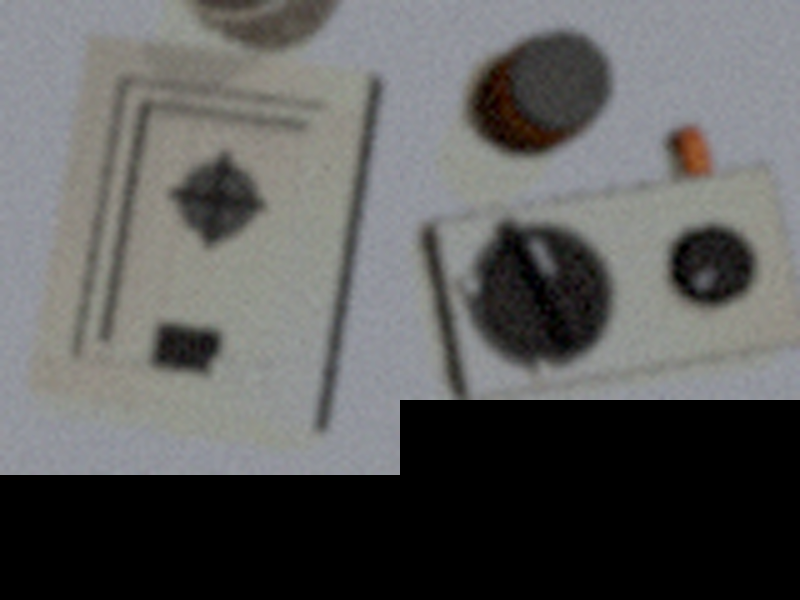

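```bash
cat > h.py <<'E'
from station import *
import numpy as np,cv2
def ray(cam,uv,T=None):
    p=camera_params(cam)
    if T is None:T=p["cam_to_world"]
    d=T[:3,:3]@np.linalg.inv(p["mtx"])@[uv[0],uv[1],1.]
    return T[:3,3],d
def onz(cam,uv,z,T=None):
    o,d=ray(cam,uv,T); return o+d*(z-o[2])/d[2]
def tri(rays):
    A=sum(np.eye(3)-np.outer(d,d)/(d@d) for o,d in rays); b=sum((np.eye(3)-np.outer(d,d)/(d@d))@o for o,d in rays)
    return np.linalg.solve(A,b)
def wristT():
    s=get_state();T=np.eye(4);T[:3,:3]=s["eef_rot"];T[:3,3]=s["tool_pos"]
    return T@camera_params("wrist")["T_tool_cam"]
def snap(name):
    """wrist picture + its pose saved"""
    T=wristT();a=camera("wrist");cv2.imwrite(f"pics/{name}.png",a[...,::-1]);np.save(f"pics/{name}.npy",T)
def proj(cam,P,T=None):
    p=camera_params(cam)
    if T is None:T=p["cam_to_world"]
    q=p["mtx"]@(T[:3,:3].T@(np.asarray(P)-T[:3,3]));return q[:2]/q[2]
def move(P,yaw=None):
    """tool-axis shift (mm) to world P and turn about tool x to make tool y point along yaw"""
    s=get_state();R=np.asarray(s["eef_rot"]);print("pos",np.round(s["tool_pos"],4),"z yaw",np.round(np.arctan2(R[1,2],R[0,2]),4),"q",np.round(s["joint_pos"],2),"F",np.round(s["force"],1),"w",round(float(s["gripper_width"]),3),"t",round(float(s["t"]),2))
    print("shift mm",np.round(1e3*R.T@(np.asarray(P)-s["tool_pos"]),1))
E
python3 - <<'E'
from h import *
for n,uv,z in[("knob",(418,244),.055),("round",(452.4,238),.062),("cover handle",(336,182),.046),("notch L",(317,211),0),("cov far L",(318,159),.012),("cov farR",(354,160),.012),
 ("tray corner fl",(180+90/5,180+40/5),.04),("fr",(180+380/5,180+75/5),.04),("nr",(180+320/5,180+432/5),.04),("nl",(180+30/5,180+390/5),.04),("key",(180+187/5,180+348/5),.04),("jar",(422,201),.105),("cup",(222,161),.188),("pitcher",(289,277),.1),("tamper",(362,283),.05)]:
    print(n,np.round(onz("top",uv,z),3))
move((0,0,0))
E
```

```text
knob [ 0.465 -0.255  0.055]
round [ 0.483 -0.346  0.062]
cover handle [ 0.632 -0.031  0.046]
notch L [0.556 0.02  0.   ]
cov far L [0.704 0.02  0.012]
cov farR [ 0.704 -0.083  0.012]
tray corner fl [0.608 0.352 0.04 ]
fr [0.592 0.19  0.04 ]
nr [0.394 0.214 0.04 ]
nl [0.413 0.373 0.04 ]
key [0.438 0.289 0.04 ]
jar [ 0.575 -0.256  0.105]
cup [0.652 0.257 0.188]
pitcher [0.37  0.087 0.1  ]
tamper [ 0.358 -0.106  0.05 ]
pos [0.2706 0.5631 0.2309] z yaw -0.4479 q [-1.19  0.52 -0.04  1.6   0.02  1.02 -0.11] F [ 0.7 -0.4 -0.1] w 0.998 t 0.15
shift mm [ 231.4 -624.5    0. ]
```

Emit:
{"fn": "play_rows", "kwargs": {"targets": [[[-3,-18.8,27.9,0,0],[-3,-18.8,27.9,0,0],[-3,-18.8,27.9,0,0],[-3,-18.8,27.9,0,0],[-3,-18.8,27.9,0,0]]]}}

```text
t: 0.57
tool_pos: [0.3562, 0.4167, 0.2463]
eef_rot: [[-0.0, 0.433, 0.901], [-0.0, 0.901, -0.433], [-1.0, -0.0, -0.0]]
force: [0.9, 0.5, -0.1]
gripper_width: 0.996
```

Emit:
{"fn": "play_rows", "kwargs": {"targets": [[[-3,-18.8,27.9,0,0],[-3,-18.8,27.9,0,0],[-3,-18.8,27.9,0,0],[-3,-18.8,27.9,0,0],[-3,-18.8,27.9,0,0]]]}}

```text
t: 0.98
tool_pos: [0.4412, 0.2715, 0.2614]
eef_rot: [[-0.0, 0.433, 0.901], [-0.0, 0.901, -0.433], [-1.0, -0.0, -0.0]]
force: [0.6, -0.3, -0.2]
gripper_width: 1.001
```

Emit:
{"fn": "play_rows", "kwargs": {"targets": [[[0,0,0,0,0],[0,0,0,0,0],[0,0,0,0,0]]]}}

```text
t: 1.23
tool_pos: [0.4404, 0.2734, 0.2612]
eef_rot: [[-0.0, 0.433, 0.901], [0.0, 0.901, -0.433], [-1.0, -0.0, -0.0]]
force: [0.4, 1.3, -0.0]
gripper_width: 1.002
```

```bash
python3 - <<'E'
from h import *
snap("w_tray");move((.46,-.26,.25))
E
```

```text
pos [0.4402 0.2738 0.2611] z yaw -0.4468 q [-0.7   0.32  0.04  1.85 -0.02  0.98  0.47] F [-1.2  0.3  0.1] w 1.002 t 1.28
shift mm [  11.  -472.9  248.5]
```

View pics/w_tray.png

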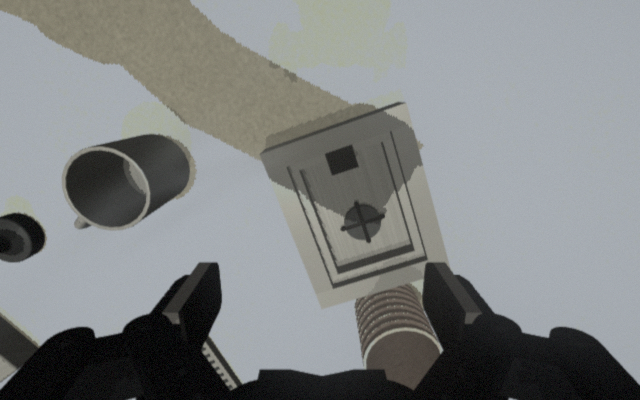

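Tray seen from above: key block at about (342,159), pocket outline about (288,165)-(425,258), cup stack at (400,340), pitcher at (115,180). I'll enlarge it to measure.

```bash
python3 - <<'E'
import cv2
a=cv2.imread("pics/w_tray.png")[95:315,250:460]
a=cv2.resize(a,(567,594),interpolation=cv2.INTER_CUBIC)
cv2.imwrite("pics/crop3.png",cv2.convertScaleAbs(a,alpha=1.4))
E
```

```text
(no output)
```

View pics/crop3.png

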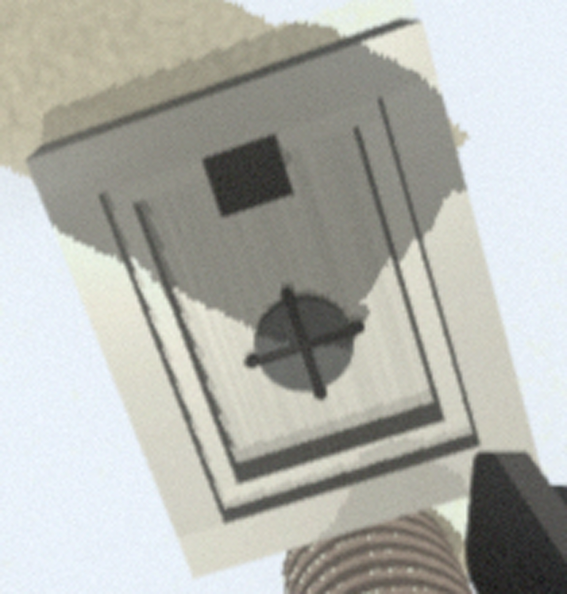

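Emit:
{"fn": "play_rows", "kwargs": {"targets": [[[1,-34,18,-0.1,0],[1,-34,18,-0.1,0],[1,-34,18,-0.1,0],[1,-34,18,-0.1,0],[1,-34,18,-0.1,0]]]}}

```text
t: 1.7
tool_pos: [0.4844, 0.0897, 0.2564]
eef_rot: [[-0.0, -0.053, 0.999], [0.0, 0.999, 0.053], [-1.0, 0.0, -0.0]]
force: [0.8, 0.4, 0.5]
gripper_width: 0.998
```

```bash
cat >> h.py <<'E'
from scipy.optimize import least_squares
def fit(obs,x0,fixz=True):
    """obs: (cam,T,uv,local xyz); solve x,y,yaw(,z)"""
    def r(p):
        c,s=np.cos(p[2]),np.sin(p[2]);z=0 if fixz else p[3]
        return np.concatenate([proj(cam,(p[0]+c*l[0]-s*l[1],p[1]+s*l[0]+c*l[1],l[2]+z),T)-uv for cam,T,uv,l in obs])
    q=least_squares(r,list(x0)+([] if fixz else [0]),loss="soft_l1");print("fit",np.round(q.x,4),"res px\n",np.round(r(q.x).reshape(-1,2),1).tolist());return q.x
E
cat > tray.py <<'E'
from h import *
T=np.load("pics/w_tray.npy")
w=[((35,160),(-.1,.08)),((195,577),(.1,.08)),((540,455),(.1,-.08)),((420,24),(-.1,-.08)),
((226,521),(.078,.058)),((477,441),(.078,-.058)),((204,159),(-.078,.015)),((276,135),(-.078,-.015)),((292,192),(-.053,-.015)),((222,215),(-.053,.015))]
E
sed -i '$d' tray.py
cat >> tray.py <<'E'
((226,521),(.078,.058)),((477,441),(.078,-.058)),((204,159),(-.078,-.015)),((276,135),(-.078,.015)),((292,192),(-.053,.015)),((222,215),(-.053,-.015))]
# image left = tool -y side = world -y
w=[(u,(l[0],l[1] if i>5 else -l[1])) for i,(u,l) in enumerate(w)]
obs=[("wrist",T,np.array([250+u[0]/2.7,95+u[1]/2.7]),(l[0],l[1],.04)) for u,l in w]
fit(obs,(.5,.28,-.1));p=fit(obs,(.5,.28,-.1),False)
tp=[((90,40),(.1,.08)),((380,75),(.1,-.08)),((320,432),(-.1,-.08)),((30,390),(-.1,.08)),((187,348),(-.0655,0))]
fit([("top",None,np.array([180+u[0]/5,180+u[1]/5]),(*l,.04)) for u,l in tp],(.5,.28,-.1))
E
python3 tray.py; python3 -c "
from h import *
move((.44,-.24,.25))"
```

```text
fit [ 0.5071  0.2882 -0.1121] res px
 [[-3.4, -0.1], [-0.2, 0.0], [1.0, 6.2], [0.7, -1.8], [-0.3, 0.4], [1.5, 0.9], [-1.0, -0.4], [-0.6, -1.0], [0.7, 0.1], [-0.0, 0.7]]
fit [ 0.5087  0.2882 -0.1131 -0.0059] res px
 [[-1.7, 0.2], [0.3, -1.8], [-0.4, 5.0], [0.1, -0.3], [0.0, -1.1], [0.4, -0.1], [-0.3, 0.0], [-0.3, -0.3], [0.8, 0.4], [0.5, 0.8]]
fit [ 0.5023  0.2822 -0.113 ] res px
 [[0.7, -1.1], [-0.6, -0.4], [0.0, 0.2], [0.1, 0.6], [-0.3, 0.4]]
pos [0.4844 0.0897 0.2564] z yaw 0.0529 q [-0.34  0.28  0.04  1.91 -0.01  0.95  1.33] F [0.8 0.4 0.5] w 0.998 t 1.7
shift mm [   6.4 -326.9  -61.8]
```

Emit:
{"fn": "play_rows", "kwargs": {"targets": [[[1,-33,-6,0,0],[1,-33,-6,0,0],[1,-33,-6,0,0],[1,-33,-6,0,0],[1,-33,-6,0,0]]]}}

```text
t: 2.12
tool_pos: [0.4621, -0.0762, 0.2513]
eef_rot: [[0.0, -0.048, 0.999], [0.0, 0.999, 0.048], [-1.0, 0.0, 0.0]]
force: [-0.3, 0.0, 0.6]
gripper_width: 0.997
```

Emit:
{"fn": "play_rows", "kwargs": {"targets": [[[1,-33,-6,0,0],[1,-33,-6,0,0],[0,-33,-6,0,0],[0,-33,-6,0,0],[0,-33,-6,0,0]]]}}

```text
t: 2.53
tool_pos: [0.4401, -0.2425, 0.2493]
eef_rot: [[0.0, -0.048, 0.999], [0.0, 0.999, 0.048], [-1.0, 0.0, 0.0]]
force: [1.8, 0.6, -0.1]
gripper_width: 0.999
```

Emit:
{"fn": "play_rows", "kwargs": {"targets": [[[0,0,0,-0.12,0],[0,0,0,-0.12,0],[0,0,0,-0.12,0],[0,0,0,0,0],[0,0,0,0,0]]]}}

```text
t: 2.95
tool_pos: [0.4403, -0.2413, 0.2492]
eef_rot: [[-0.0, -0.392, 0.92], [0.0, 0.92, 0.392], [-1.0, 0.0, 0.0]]
force: [0.4, -0.3, 0.3]
gripper_width: 0.997
```

```bash
python3 - <<'E'
from h import *
snap("w_knob");move((.46,-.26,.25))
E
```

```text
pos [ 0.4403 -0.2415  0.2493] z yaw 0.4022 q [ 0.27  0.31  0.14  1.9  -0.05  0.94  2.41] F [-0.  -0.  -0.7] w 0.995 t 3.0
shift mm [ -0.7 -24.8  10.9]
```

View pics/w_knob.png

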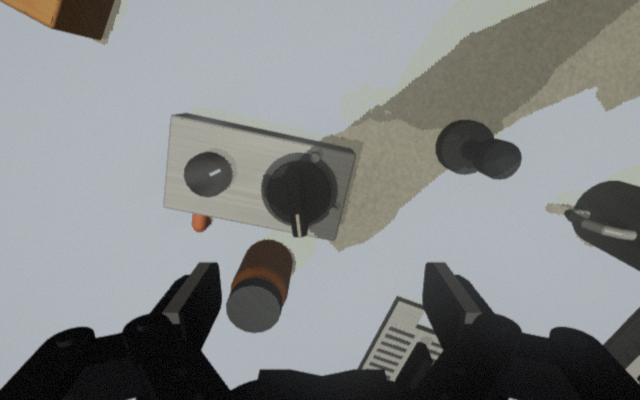

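Bar knob disc centred at about (298,189), with the pointer's white line outward at (297,225). The stop pin is at (316,157), and the round knob's mark is at (215,172). The pointer faces nearly away from the robot, so about 3.4 rad of clockwise turn remains.

```bash
python3 - <<'E'
from h import *
T=np.load("pics/w_knob.npy")
for n,uv,z in[("disc",(298,189),.055),("pin",(316,157),.05),("ptr tip",(297.5,236),.06),("line in",(297,214),.09),("line out",(299,236),.09),("round",(208,174),.06)]:
    print(n,np.round(onz("wrist",uv,z,T),4))
print("tri disc",tri([ray("wrist",(298,189),T),ray("top",(418,244))]),"tri round",tri([ray("wrist",(208,174),T),ray("top",(452.4,238))]))
# valve block top corners wrist (z=.04): 
obs=[("wrist",T,np.array(u),l) for u,l in[((176,116),(-.05,-.095,.04)),((354,150),(-.05,.095,.04)),((164,207),(.05,-.095,.04)),((337,240),(.05,.095,.04)),((298,189),(0,.045,.055)),((208,174),(0,-.048,.06))]]
p=fit(obs,(.47,-.3,.2));fit(obs,(.47,-.3,.2),False)
a=cv2.imread("pics/w_knob.png")[140:250,245:365]
cv2.imwrite("pics/crop4.png",cv2.convertScaleAbs(cv2.resize(a,None,fx=5,fy=5,interpolation=cv2.INTER_CUBIC),alpha=1.8))
E
```

```text
disc [ 0.4645 -0.2578  0.055 ]
pin [ 0.4283 -0.2534  0.05  ]
ptr tip [ 0.5101 -0.2397  0.06  ]
line in [ 0.4774 -0.2512  0.09  ]
line out [ 0.497  -0.2413  0.09  ]
round [ 0.4835 -0.3448  0.06  ]
tri disc [ 0.46620923 -0.25708005  0.04722409] tri round [ 0.48288294 -0.34491998  0.06267292]
fit [ 0.4752 -0.299   0.2058] res px
 [[-5.9, -3.4], [4.0, 0.2], [-0.4, 0.1], [0.5, -0.8], [2.0, 2.3], [-1.7, 0.8]]
fit [ 0.4784 -0.3001  0.2129 -0.0114] res px
 [[-3.5, -0.9], [0.5, 0.2], [2.7, -0.3], [-1.5, -3.3], [0.6, 1.5], [-0.1, 1.1]]
```

View pics/crop4.png

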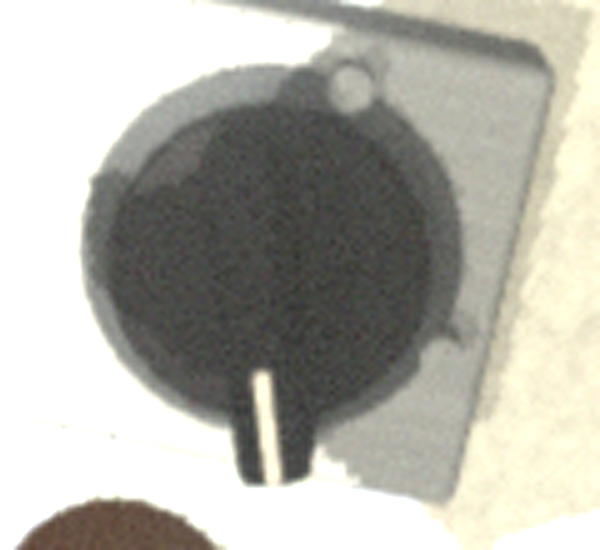

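Emit:
{"fn": "play_rows", "kwargs": {"targets": [[[10,-12,8.3,0,0],[20,-12,8.3,0,0],[30,0,0,0,0],[30,0,0,0,0],[30,0,0,0,0]]], "grip_force": 25}}

```text
t: 3.42
tool_pos: [0.465, -0.2571, 0.1282]
eef_rot: [[0.0, -0.392, 0.92], [-0.0, 0.92, 0.392], [-1.0, -0.001, 0.0]]
force: [1.2, -0.7, -0.6]
gripper_width: 0.999
```

Emit:
{"fn": "play_rows", "kwargs": {"targets": [[[25,0,0,0,0],[20,0,0,0,0],[14,0,0,0,0],[10,0,0,0,0],[0,0,0,0,0]]]}}

```text
t: 3.83
tool_pos: [0.4641, -0.2568, 0.0587]
eef_rot: [[-0.002, -0.393, 0.919], [0.001, 0.919, 0.393], [-1.0, 0.002, -0.002]]
force: [-0.6, -0.7, 0.1]
gripper_width: 1.0
```

Emit:
{"fn": "play_rows", "kwargs": {"targets": [[[0,0,0,0,120],[0,0,0,0,180],[0,0,0,0,180],[0,0,0,0,180],[0,0,0,0,180]]]}}

```text
t: 4.25
tool_pos: [0.465, -0.2577, 0.061]
eef_rot: [[0.001, -0.394, 0.919], [-0.0, 0.919, 0.394], [-1.0, -0.001, 0.001]]
force: [-0.6, 0.0, -0.4]
gripper_width: 0.307
```

```bash
python3 - <<'E'
from h import *
move((.465,-.257,.06)); print(get_state()["ft_torque"])
E
```

```text
pos [ 0.465  -0.2577  0.061 ] z yaw 0.4055 q [ 0.34  0.63  0.08  1.98 -0.09  0.54  2.45] F [-0.6  0.  -0.4] w 0.307 t 4.25
shift mm [1.  0.6 0.2]
[ 0.0170003   0.03514788 -0.04327251]
```

Emit:
{"fn": "play_rows", "kwargs": {"targets": [[[0,0,0,0,255],[0,0,0,0,255],[0,0,0,0,255],[0,0,0,0,255]]], "grip_force": 25}}

```text
t: 4.58
tool_pos: [0.4648, -0.257, 0.0607]
eef_rot: [[0.0, -0.395, 0.919], [0.001, 0.919, 0.395], [-1.0, 0.001, 0.0]]
force: [-1.3, 4.3, 9.0]
gripper_width: 0.163
```

Emit:
{"fn": "play_rows", "kwargs": {"targets": [[[0,0,0,0.06,255],[0,0,0,0.12,255],[0,0,0,0.12,255],[0,0,0,0.12,255]]]}}

```text
t: 4.92
tool_pos: [0.4644, -0.2552, 0.0607]
eef_rot: [[-0.001, 0.019, 1.0], [0.003, 1.0, -0.019], [-1.0, 0.003, -0.001]]
force: [-5.1, 19.1, 16.9]
gripper_width: 0.159
```

```bash
python3 - <<'E'
from h import *
move((.465,-.257,.06)); print(get_state()["ft_torque"])
E
```

```text
pos [ 0.4644 -0.2552  0.0607] z yaw -0.0188 q [ 0.26  0.64  0.19  1.98 -0.22  0.54  2.15] F [-5.1 19.1 16.9] w 0.159 t 4.92
shift mm [ 0.7 -1.8  0.6]
[4.03951984 1.23237527 0.18147731]
```

Emit:
{"fn": "play_rows", "kwargs": {"targets": [[[-1.5,2.5,0,0,255],[0,0,0,0,255],[0,0,0,0,255]]]}}

```text
t: 5.17
tool_pos: [0.4642, -0.2547, 0.0614]
eef_rot: [[-0.001, 0.013, 1.0], [0.0, 1.0, -0.013], [-1.0, 0.0, -0.001]]
force: [0.4, -0.3, -12.7]
gripper_width: 0.158
```

Emit:
{"fn": "play_rows", "kwargs": {"targets": [[[0,0,0,0.12,255],[0,0,0,0.12,255],[0,0,0,0.12,255],[0,0,0,0.12,255]]]}}

```text
t: 5.5
tool_pos: [0.4648, -0.2527, 0.0615]
eef_rot: [[-0.001, 0.477, 0.879], [0.003, 0.879, -0.477], [-1.0, 0.002, -0.003]]
force: [2.7, 15.4, -8.3]
gripper_width: 0.161
```

```bash
python3 - <<'E'
from h import *
move((.465,-.257,.06)); print(get_state()["ft_torque"])
E
```

```text
pos [ 0.4648 -0.2527  0.0615] z yaw -0.4977 q [ 0.16  0.66  0.31  1.99 -0.37  0.56  1.81] F [ 2.7 15.4 -8.3] w 0.161 t 5.5
shift mm [ 1.4 -3.7  2.2]
[ 3.27544259 -0.59762245  0.17759778]
```

Emit:
{"fn": "play_rows", "kwargs": {"targets": [[[0.5,2.2,-0.5,0,255],[0,0,0,0.1,255],[0,0,0,0.12,255],[0,0,0,0.12,255],[0,0,0,0.12,255]]]}}

```text
t: 5.92
tool_pos: [0.4663, -0.251, 0.0614]
eef_rot: [[0.001, 0.817, 0.576], [0.003, 0.576, -0.817], [-1.0, 0.002, -0.002]]
force: [6.1, 12.6, -4.0]
gripper_width: 0.159
```

```bash
python3 - <<'E'
from h import *
move((.465,-.257,.06)); s=get_state();print(s["ft_torque"],np.asarray(s["eef_rot"]).T@s["force"])
E
```

```text
pos [ 0.4663 -0.251   0.0614] z yaw -0.9565 q [ 0.07  0.68  0.44  1.99 -0.51  0.58  1.48] F [ 6.1 12.6 -4. ] w 0.159 t 5.92
shift mm [ 1.4 -4.5  4.2]
[ 2.82527619 -1.26128988  0.14390215] [ 4.0355545  12.29306551 -6.7768897 ]
```

Emit:
{"fn": "play_rows", "kwargs": {"targets": [[[0,1.8,0,0.1,255],[0,0.5,0,0.12,255],[0,0.5,0,0.12,255],[0,0.5,0,0.12,255],[0,0.5,0,0.12,255]]]}}

```text
t: 6.33
tool_pos: [0.4691, -0.2499, 0.0614]
eef_rot: [[0.0, 0.999, 0.034], [0.002, 0.034, -0.999], [-1.0, 0.0, -0.002]]
force: [0.9, 6.9, -3.0]
gripper_width: 0.16
```

```bash
python3 - <<'E'
from h import *
move((.465,-.257,.06)); s=get_state();print(s["ft_torque"],np.asarray(s["eef_rot"]).T@s["force"])
E
```

```text
pos [ 0.4691 -0.2499  0.0614] z yaw -1.5371 q [-0.03  0.73  0.59  1.99 -0.68  0.63  1.05] F [ 0.9  6.9 -3. ] w 0.16 t 6.33
shift mm [ 1.4 -4.3  6.9]
[ 1.42765521 -0.14308565  0.09560343] [ 2.98396527  1.13058561 -6.85374443]
```

Forces are low. Continue with the same pattern.

Emit:
{"fn": "play_rows", "kwargs": {"targets": [[[0,0.5,0,0.12,255],[0,0.5,0,0.12,255],[0,0.5,0,0.12,255],[0,0.5,0,0.12,255],[0,0.5,0,0.12,255]]]}}

```text
t: 6.75
tool_pos: [0.4719, -0.2507, 0.0614]
eef_rot: [[0.001, 0.844, -0.537], [0.002, -0.537, -0.844], [-1.0, -0.0, -0.002]]
force: [2.5, 3.5, -4.2]
gripper_width: 0.16
```

Emit:
{"fn": "play_rows", "kwargs": {"targets": [[[0,0.5,0,0.12,255],[0,0.5,0,0.12,255],[0,0.5,0,0.12,255],[0,0.5,0,0.12,255]]]}}

```text
t: 7.08
tool_pos: [0.4736, -0.2524, 0.0614]
eef_rot: [[0.001, 0.501, -0.866], [0.001, -0.866, -0.501], [-1.0, -0.0, -0.002]]
force: [3.8, 2.0, -5.8]
gripper_width: 0.16
```

```bash
python3 - <<'E'
from h import *
move((.465,-.257,.06)); s=get_state();print(s["ft_torque"],np.asarray(s["eef_rot"]).T@s["force"])
E
```

```text
pos [ 0.4736 -0.2524  0.0614] z yaw -2.6171 q [-0.19  0.85  0.86  1.99 -0.96  0.77  0.21] F [ 3.8  2.  -5.8] w 0.16 t 7.08
shift mm [ 1.4 -0.3  9.7]
[ 0.42384283 -0.88120256  0.05561466] [ 5.8450492   0.19210009 -4.29017377]
```

Emit:
{"fn": "play_rows", "kwargs": {"targets": [[[0,0.4,0,0.1,255],[0,0.4,0,0.1,255],[0,0.2,0,0.06,255],[0,0.2,0,0.04,255],[0,0,0,0,255]]]}}

```text
t: 7.5
tool_pos: [0.4741, -0.2538, 0.0614]
eef_rot: [[0.001, 0.225, -0.974], [0.0, -0.974, -0.225], [-1.0, -0.0, -0.001]]
force: [5.0, 1.6, -2.8]
gripper_width: 0.156
```

```bash
python3 - <<'E'
from h import *
move((.465,-.257,.06)); s=get_state();print(s["ft_torque"],np.asarray(s["eef_rot"]).T@s["force"])
E
```

```text
pos [ 0.4741 -0.2538  0.0614] z yaw -2.9143 q [-0.22  0.89  0.93  1.99 -1.02  0.82 -0.03] F [ 5.   1.6 -2.8] w 0.156 t 7.5
shift mm [1.4 1.1 9.6]
[ 0.35062607 -1.17887788 -0.09705886] [ 2.76235347 -0.38205699 -5.2258124 ]
```

Emit:
{"fn": "play_rows", "kwargs": {"targets": [[[0,0,0,0.04,255],[0,0,0,0.03,255],[0,0,0,0,255],[0,0,0,0,255]]]}}

```text
t: 7.83
tool_pos: [0.474, -0.254, 0.0615]
eef_rot: [[0.001, 0.16, -0.987], [0.0, -0.987, -0.16], [-1.0, 0.0, -0.001]]
force: [6.0, 0.6, -2.6]
gripper_width: 0.163
```

```bash
python3 - <<'E'
from h import *
move((.465,-.257,.06)); s=get_state();print(s["ft_torque"],np.asarray(s["eef_rot"]).T@s["force"])
E
```

```text
pos [ 0.474  -0.254   0.0615] z yaw -2.9805 q [-0.23  0.9   0.94  1.99 -1.03  0.83 -0.09] F [ 6.   0.6 -2.6] w 0.163 t 7.83
shift mm [1.5 1.5 9.4]
[-0.01919399 -1.26919277  0.83436731] [ 2.63661285  0.3941354  -6.0325146 ]
```

Emit:
{"fn": "play_rows", "kwargs": {"targets": [[[0,0,0,0,60],[0,0,0,0,0],[0,0,0,0,0],[0,0,0,0,0]]]}}

```text
t: 8.17
tool_pos: [0.4729, -0.2542, 0.0614]
eef_rot: [[-0.0, 0.157, -0.988], [0.0, -0.988, -0.157], [-1.0, -0.0, 0.0]]
force: [-0.2, -0.6, -0.7]
gripper_width: 0.717
```

Emit:
{"fn": "play_rows", "kwargs": {"targets": [[[-20,0,0,0,0],[-40,0,0,0,0],[-40,0,0,0,0],[-40,0,0,0,0],[-40,0,0,0,0]]]}}

```text
t: 8.58
tool_pos: [0.4723, -0.2542, 0.2433]
eef_rot: [[-0.001, 0.156, -0.988], [-0.0, -0.988, -0.156], [-1.0, -0.0, 0.001]]
force: [1.5, 1.0, -0.3]
gripper_width: 1.0
```

Emit:
{"fn": "play_rows", "kwargs": {"targets": [[[0,0,0,-0.12,0],[0,0,0,-0.12,0],[0,0,0,-0.12,0],[0,0,0,0,0],[0,0,0,0,0]]]}}

```text
t: 9.0
tool_pos: [0.4729, -0.2541, 0.2415]
eef_rot: [[0.001, 0.491, -0.871], [0.001, -0.871, -0.491], [-1.0, -0.0, -0.001]]
force: [0.1, 0.5, -0.6]
gripper_width: 0.994
```

```bash
python3 - <<'E'
from h import *
snap("w_knob2");move((.465,-.257,.06))
a=cv2.imread("pics/w_knob2.png")
T=np.load("pics/w_knob2.npy");u,v=proj("wrist",(.469,-.255,.06),T).astype(int);print(u,v)
v0,u0=max(v-75,0),max(u-100,0)
cv2.imwrite("pics/crop5.png",cv2.convertScaleAbs(cv2.resize(a[v0:v0+150,u0:u0+200],None,fx=4,fy=4,interpolation=cv2.INTER_CUBIC),alpha=1.8))
E
```

```text
pos [ 0.4729 -0.2541  0.2414] z yaw -2.6289 q [-0.36  0.64  1.14  1.86 -0.66  1.09 -0.02] F [ 0.7 -0.3 -0.3] w 1.002 t 9.05
shift mm [181.4  -1.3   8.3]
319 180
```

View pics/crop5.png

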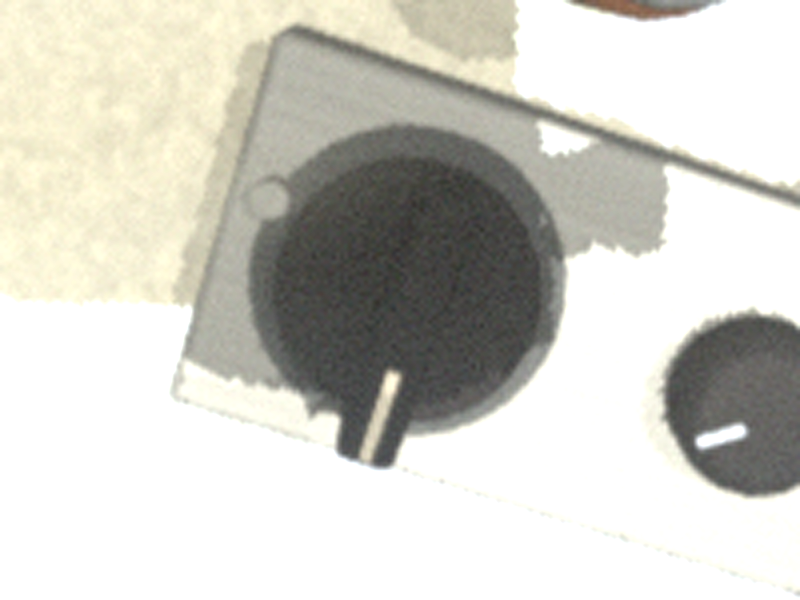

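Pointer now faces the robot (block −x) and its tab covers the pin, so the knob is at off. The round knob looks undisturbed. I'll calibrate the wrist camera against the known knob axis, which is the midpoint of the half-turn, (.4695,-.2555).

```bash
python3 - <<'E'
from h import *
ax=np.array([.4695,-.2555,.055])
for n,uv in(("w_knob",(298.6,191.6)),("w_knob2",(320.8,177))):
    T=np.load(f"pics/{n}.npy");e=onz("wrist",uv,.055,T)
    R=T[:3,:3]@camera_params("wrist")["T_tool_cam"][:3,:3].T
    print(n,e,"tool-frame err(true-est) mm",np.round(1e3*R.T@(ax-e),1), "proj",proj("wrist",ax,T))
T=np.load("pics/w_knob.npy");T2=np.load("pics/w_knob2.npy")
print(tri([ray("wrist",(298.6,191.6),T),ray("wrist",(320.8,177),T2)]),onz("top",(418,244),.055))
move((.56,-.03,.25))
E
```

```text
w_knob [ 0.46680478 -0.25620063  0.055     ] tool-frame err(true-est) mm [ 0.  -0.4  2.8] proj [298.24699547 194.22263919]
w_knob2 [ 0.47106555 -0.2549262   0.055     ] tool-frame err(true-est) mm [-0.  -0.3  1.6] proj [320.52591708 178.64748864]
[ 0.46928029 -0.25584565  0.04632149] [ 0.46531606 -0.25503843  0.055     ]
pos [ 0.4729 -0.2541  0.2414] z yaw -2.6289 q [-0.36  0.64  1.14  1.86 -0.66  1.09 -0.02] F [ 0.7 -0.3 -0.3] w 1.002 t 9.05
shift mm [  -8.6 -152.6 -185.9]
```

Emit:
{"fn": "play_rows", "kwargs": {"targets": [[[0,0,0,-0.12,0],[0,0,0,-0.12,0],[0,0,0,-0.12,0],[0,0,0,-0.12,0],[0,0,0,-0.12,0]]]}}

```text
t: 9.47
tool_pos: [0.4728, -0.2542, 0.2411]
eef_rot: [[-0.001, 0.9, -0.437], [-0.0, -0.437, -0.9], [-1.0, -0.001, 0.001]]
force: [-0.5, -0.2, 0.5]
gripper_width: 1.002
```

Emit:
{"fn": "play_rows", "kwargs": {"targets": [[[0,0,0,-0.12,0],[0,0,0,-0.12,0],[0,0,0,-0.12,0],[0,0,0,-0.12,0],[0,0,0,-0.12,0]]]}}

```text
t: 9.88
tool_pos: [0.4727, -0.2542, 0.241]
eef_rot: [[-0.001, 0.989, 0.148], [0.0, 0.148, -0.989], [-1.0, -0.001, -0.0]]
force: [-0.4, -0.5, 0.4]
gripper_width: 0.996
```

Emit:
{"fn": "play_rows", "kwargs": {"targets": [[[0,0,0,-0.12,0],[0,0,0,-0.12,0],[0,0,0,-0.12,0],[0,0,0,-0.12,0],[0,0,0,-0.12,0]]]}}

```text
t: 10.3
tool_pos: [0.4727, -0.2542, 0.2409]
eef_rot: [[-0.001, 0.733, 0.68], [0.0, 0.68, -0.733], [-1.0, -0.001, -0.001]]
force: [0.2, 0.4, 0.2]
gripper_width: 0.998
```

Emit:
{"fn": "play_rows", "kwargs": {"targets": [[[0,0,0,-0.12,0],[0,0,0,-0.12,0],[0,0,0,-0.12,0],[0,0,0,-0.12,0],[0,0,0,-0.12,0]]]}}

```text
t: 10.72
tool_pos: [0.4726, -0.2543, 0.2408]
eef_rot: [[-0.002, 0.221, 0.975], [0.0, 0.975, -0.221], [-1.0, 0.0, -0.002]]
force: [-0.6, 0.5, -1.2]
gripper_width: 0.998
```

Emit:
{"fn": "play_rows", "kwargs": {"targets": [[[0,0,0,-0.12,0],[0,0,0,-0.12,0],[4,32,10,0,0],[4,32,10,0,0],[4,32,10,0,0]]]}}

```text
t: 11.13
tool_pos: [0.5012, -0.1571, 0.2287]
eef_rot: [[-0.001, -0.01, 1.0], [0.0, 1.0, 0.01], [-1.0, 0.0, -0.001]]
force: [1.9, 0.8, 0.3]
gripper_width: 0.996
```

Emit:
{"fn": "play_rows", "kwargs": {"targets": [[[4,32,15,0,0],[4,32,15,0,0],[4,32,15,0,0],[4,32,22,0,0],[0,0,0,0,0]]]}}

```text
t: 11.55
tool_pos: [0.5688, -0.0214, 0.2115]
eef_rot: [[-0.002, -0.019, 1.0], [0.002, 1.0, 0.019], [-1.0, 0.002, -0.002]]
force: [-0.2, 1.2, -0.6]
gripper_width: 1.001
```

Emit:
{"fn": "play_rows", "kwargs": {"targets": [[[0,0,0,0,0],[0,0,0,0,0]]]}}

```text
t: 11.72
tool_pos: [0.566, -0.0292, 0.2127]
eef_rot: [[-0.002, -0.013, 1.0], [-0.001, 1.0, 0.013], [-1.0, -0.001, -0.002]]
force: [-0.4, -1.0, -0.3]
gripper_width: 0.997
```

```bash
python3 - <<'E'
from h import *
snap("w_cov");move((.632,-.031,.025))
T=np.load("pics/w_cov.npy");print([proj("wrist",p,T).astype(int).tolist() for p in[(.55,.03,0),(.55,-.09,0),(.71,.03,0),(.71,-.09,0)]])
a=cv2.imread("pics/w_cov.png")
u,v=proj("wrist",(.625,-.03,.01),T).astype(int);v0,u0=min(max(v-100,0),200),max(u-130,0);print("crop origin",u0,v0)
cv2.imwrite("pics/crop6.png",cv2.convertScaleAbs(cv2.resize(a[v0:v0+200,u0:u0+260],None,fx=3,fy=3,interpolation=cv2.INTER_CUBIC),alpha=1.3))
E
```

```text
pos [ 0.566  -0.0297  0.213 ] z yaw 0.0124 q [-0.32  0.48  0.37  1.79 -0.21  0.92  1.73] F [-0.  -0.8  0.4] w 1.003 t 11.77
shift mm [187.9  -2.   66.2]
[[380, 155], [263, 153], [371, 291], [268, 290]]
crop origin 191 125
```

View pics/crop6.png

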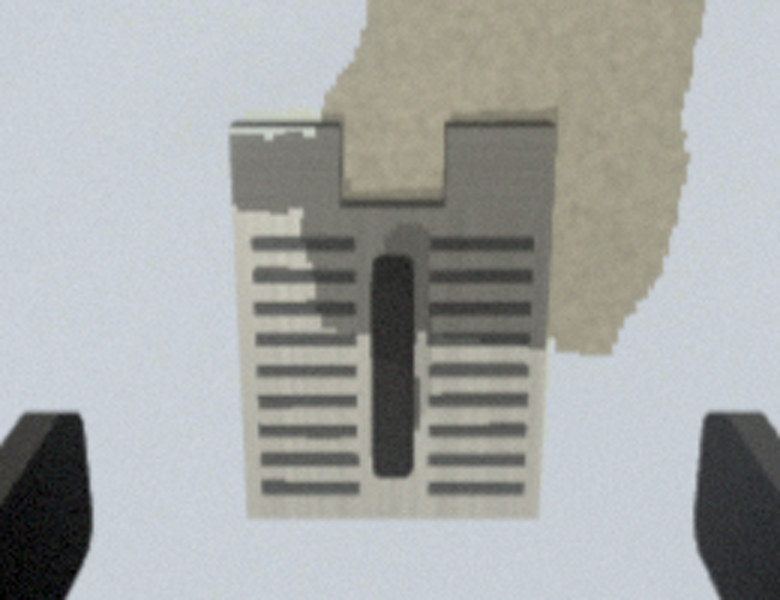

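Cover seen squarely: corners at crop (232,127), (555,125), (539,517) and (248,517), notch towards the robot, handle from (392,256) to (392,477).

```bash
python3 - <<'E'
from h import *
T=np.load("pics/w_cov.npy")
w=[((232,127),(-.075,-.055,.012)),((555,125),(-.075,.055,.012)),((539,517),(.075,.055,.012)),((248,517),(.075,-.055,.012)),((341,201),(-.047,-.018,.012)),((444,201),(-.047,.018,.012)),((392,477),(.039,0,.046))]
obs=[("wrist",T,np.array([191+u[0]/3,125+u[1]/3]),l) for u,l in w]
p=fit(obs,(.62,-.03,0));fit(obs,(.62,-.03,0),False)
# height check of handle far end from two views
print("handle mid tri",tri([ray("wrist",(191+392/3,125+370/3),T),ray("top",(336,182))]))
c,s=np.cos(p[2]),np.sin(p[2]);off=.002
h=np.array([p[0]+.004*c,p[1]+.004*s])+off*np.array([c,s]);print("handle target",h);move((*h,.016))
E
```

```text
fit [ 0.6351 -0.029   0.014 ] res px
 [[-1.1, -0.8], [0.5, -0.3], [-0.1, -0.6], [-0.1, -0.5], [-0.2, 1.2], [0.4, 1.2], [0.4, 0.4]]
fit [ 0.6354 -0.029   0.014  -0.0008] res px
 [[-1.0, -0.7], [0.4, -0.2], [-0.2, -0.7], [-0.0, -0.6], [-0.2, 1.3], [0.3, 1.2], [0.4, 0.2]]
handle mid tri [ 0.63007957 -0.03021209  0.05562273]
handle target [ 0.64107279 -0.0289107 ]
pos [ 0.566  -0.0297  0.213 ] z yaw 0.0124 q [-0.32  0.48  0.37  1.79 -0.21  0.92  1.73] F [-0.  -0.8  0.4] w 1.003 t 11.77
shift mm [196.9  -0.   75.3]
```

Emit:
{"fn": "play_rows", "kwargs": {"targets": [[[20,0,18.8,0,0],[20,0,18.8,0,0],[20,0,18.8,0,0],[20,0,18.8,0,0],[35,0,0,0,0]]]}}

```text
t: 12.18
tool_pos: [0.6454, -0.0289, 0.0994]
eef_rot: [[0.005, -0.013, 1.0], [-0.0, 1.0, 0.013], [-1.0, -0.0, 0.005]]
force: [1.3, 0.6, -0.7]
gripper_width: 1.0
```

Emit:
{"fn": "play_rows", "kwargs": {"targets": [[[30,0,0,0,0],[25,0,0,0,0],[16,0,0,0,0],[8,0,0,0,0],[0,0,0,0,0]]]}}

```text
t: 12.6
tool_pos: [0.6406, -0.0286, 0.018]
eef_rot: [[-0.002, -0.013, 1.0], [-0.001, 1.0, 0.013], [-1.0, -0.001, -0.002]]
force: [-0.6, -0.8, -0.0]
gripper_width: 1.002
```

```bash
python3 - <<'E'
from h import *
move((.641,-.029,.017))
E
```

```text
pos [ 0.6406 -0.0286  0.018 ] z yaw 0.0134 q [-0.22  0.84  0.26  1.69 -0.32  0.65  1.8 ] F [-0.6 -0.8 -0. ] w 1.002 t 12.6
shift mm [ 1.  -0.4  0.4]
```

Emit:
{"fn": "play_rows", "kwargs": {"targets": [[[0,0,0,0,180],[0,0,0,0,215],[0,0,0,0,225],[0,0,0,0,235],[0,0,0,0,255]]], "grip_force": 50}}

```text
t: 13.02
tool_pos: [0.642, -0.0274, 0.0201]
eef_rot: [[0.001, -0.016, 1.0], [0.0, 1.0, 0.016], [-1.0, 0.0, 0.001]]
force: [0.7, -0.0, -0.1]
gripper_width: 0.299
```

Emit:
{"fn": "play_rows", "kwargs": {"targets": [[[0,0,0,0,255],[0,0,0,0,255],[0,0,0,0,255],[-5,0,0,0,255],[-5,0,0,0,255]]]}}

```text
t: 13.43
tool_pos: [0.6412, -0.0274, 0.0293]
eef_rot: [[-0.001, -0.016, 1.0], [-0.0, 1.0, 0.016], [-1.0, -0.0, -0.001]]
force: [-0.7, -0.6, -5.2]
gripper_width: 0.152
```

Emit:
{"fn": "play_rows", "kwargs": {"targets": [[[-20,0,0,0,255],[-25,0,0,0,255],[-25,0,0,0,255],[-25,0,0,0,255],[-15,0,0,0,255]]]}}

```text
t: 13.85
tool_pos: [0.6422, -0.0276, 0.1423]
eef_rot: [[0.002, -0.015, 1.0], [-0.0, 1.0, 0.015], [-1.0, -0.0, 0.002]]
force: [1.7, 1.0, -4.5]
gripper_width: 0.152
```

```bash
python3 - <<'E'
from h import *
move((.50,.26,.14));print(np.round(get_state()["ft_torque"],2))
E
```

```text
pos [ 0.6422 -0.0276  0.1423] z yaw 0.0155 q [-0.26  0.67  0.33  1.64 -0.27  0.87  1.76] F [ 1.7  1.  -4.5] w 0.152 t 13.85
shift mm [   2.   289.8 -137.8]
[ 0.01 -0.14 -0.02]
```

Emit:
{"fn": "play_rows", "kwargs": {"targets": [[[-2.3,20.9,-18.5,0,255],[-2.3,20.9,-18.5,0,255],[-2.3,20.9,-18.5,0,255],[-2.3,20.9,-18.5,0,255],[-2.3,20.9,-18.5,0,255]]]}}

```text
t: 14.27
tool_pos: [0.5463, 0.0763, 0.1513]
eef_rot: [[-0.0, -0.015, 1.0], [0.0, 1.0, 0.015], [-1.0, 0.0, -0.0]]
force: [-0.2, 0.2, -5.8]
gripper_width: 0.152
```

Emit:
{"fn": "play_rows", "kwargs": {"targets": [[[-2.3,20.9,-18.5,0,255],[-2.3,20.9,-18.5,0,255],[-2.3,20.9,-18.5,0,255],[0,0,0,0.065,255],[0,0,0,0.063,255]]]}}

```text
t: 14.68
tool_pos: [0.4901, 0.1389, 0.1583]
eef_rot: [[-0.0, 0.112, 0.994], [0.001, 0.994, -0.112], [-1.0, 0.001, -0.0]]
force: [0.8, -1.3, -4.0]
gripper_width: 0.152
```

Emit:
{"fn": "play_rows", "kwargs": {"targets": [[[0,0,0,0,255],[0,0,0,0,255],[0,0,0,0,255],[0,0,0,0,255],[0,0,0,0,255]]]}}

```text
t: 15.1
tool_pos: [0.4912, 0.1371, 0.1578]
eef_rot: [[-0.0, 0.112, 0.994], [-0.0, 0.994, -0.112], [-1.0, -0.0, -0.0]]
force: [-0.9, -0.4, -5.4]
gripper_width: 0.155
```

```bash
python3 - <<'E'
from h import *
snap("w_pl");move((.491,.137,.16))
a=cv2.imread("pics/w_pl.png")[60:350,200:640]
cv2.imwrite("pics/crop7.png",cv2.convertScaleAbs(cv2.resize(a,None,fx=1.8,fy=1.8,interpolation=cv2.INTER_CUBIC),alpha=1.4))
E
```

```text
pos [0.4912 0.1372 0.1578] z yaw -0.112 q [-0.68  0.47  0.39  1.99 -0.26  0.73  1.32] F [-0.6 -0.1 -5.3] w 0.155 t 15.15
shift mm [-2.2 -0.2 -0.2]
```

View pics/crop7.png

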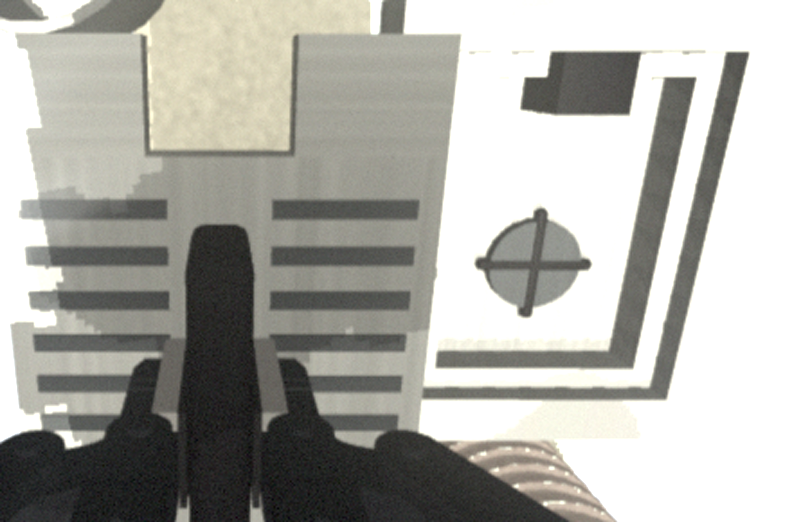

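One picture shows the held cover, with its notch corners at crop (147,156) and (295,156) and its near corners at (18,35) and (460,35). It also shows the tray pocket, rim corners (748,52) and (668,399), and the key's right edge from (640,52) to (630,114).

```bash
python3 - <<'E'
from h import *
T=np.load("pics/w_pl.npy");dv=np.array([-.3,2.1])
px=lambda u:np.array([200+u[0]/1.8,60+u[1]/1.8])+dv
tr=[((748,52),(-.078,.058,.04)),((668,399),(.078,.058,.04)),((640,52),(-.078,.015,.04)),((630,114),(-.053,.015,.04))]
cv=[((460,35),(-.075,.055,.012)),((18,35),(-.075,-.055,.012)),((147,156),(-.047,-.018,.012)),((295,156),(-.047,.018,.012))]
t=fit([("wrist",T,px(u),l) for u,l in tr],(.508,.286,-.11))
fit([("wrist",T,px(u),l) for u,l in tr],(.508,.286,-.11),False)
zb=.1578-.020
for z in(zb-.002,zb,zb+.002):
    c=fit([("wrist",T,px(u),(l[0],l[1],l[2]+z)) for u,l in cv],(.491,.137,-.11))
    s=get_state();R=np.asarray(s["eef_rot"]);d=np.array([t[0]-c[0],t[1]-c[1],.028-z])
    print("shift tool mm",np.round(1e3*R.T@d,1),"turn",round(-(t[2]-c[2]),4),"cover rel tool",np.round(1e3*R.T@(np.array([c[0],c[1],z])-s["tool_pos"]),1))
fit([("wrist",T,px(u),(l[0],l[1],l[2]+zb)) for u,l in cv],(.491,.137,-.11),False)
E
```

```text
fit [ 0.5091  0.2884 -0.1073] res px
 [[0.3, -0.4], [-0.1, -0.5], [0.3, -0.0], [-0.7, 1.0]]
fit [ 5.091e-01  2.882e-01 -1.071e-01  3.000e-04] res px
 [[0.4, -0.4], [-0.1, -0.3], [0.3, -0.1], [-0.7, 1.0]]
fit [ 0.4862  0.1374 -0.1139] res px
 [[-0.1, 0.3], [-18.0, -0.1], [1.1, -0.1], [0.5, -0.0]]
shift tool mm [107.8 152.6   5.9] turn -0.0066 cover rel tool [22.  -0.3 -5. ]
fit [ 0.4861  0.1372 -0.1129] res px
 [[0.9, -0.2], [-20.5, -0.3], [-0.0, 0.4], [0.4, 0.5]]
shift tool mm [109.8 152.8   6. ] turn -0.0056 cover rel tool [20.  -0.5 -5.1]
fit [ 0.486   0.1372 -0.1125] res px
 [[2.6, -0.6], [-22.4, -0.6], [-0.7, 1.0], [0.8, 1.0]]
shift tool mm [111.8 152.9   6.1] turn -0.0053 cover rel tool [18.  -0.6 -5.1]
fit [ 0.4863  0.1378 -0.1152 -0.0038] res px
 [[-0.6, 0.9], [-15.3, 0.1], [2.5, -0.6], [0.9, -0.3]]
```

Emit:
{"fn": "play_rows", "kwargs": {"targets": [[[0,19,0.8,-0.006,255],[0,19,0.8,0,255],[0,19,0.8,0,255],[0,19,0.8,0,255],[0,19,0.8,0,255]]]}}

```text
t: 15.57
tool_pos: [0.5054, 0.2322, 0.1577]
eef_rot: [[-0.0, 0.106, 0.994], [-0.0, 0.994, -0.106], [-1.0, -0.0, -0.0]]
force: [0.3, -0.8, -5.2]
gripper_width: 0.151
```

Emit:
{"fn": "play_rows", "kwargs": {"targets": [[[0,19,0.8,0,255],[0,19,0.6,0,255],[0,15,0.6,0,255],[0,5,0,0,255],[10,0,0,0,255]]]}}

```text
t: 15.98
tool_pos: [0.5141, 0.2903, 0.1486]
eef_rot: [[0.002, 0.105, 0.995], [0.001, 0.995, -0.105], [-1.0, 0.002, 0.002]]
force: [0.7, -0.7, -4.7]
gripper_width: 0.151
```

Emit:
{"fn": "play_rows", "kwargs": {"targets": [[[20,0,0,0,255],[20,0,0,0,255],[20,0,0,0,255],[10,0,0,0,255],[0,0,0,0,255]]]}}

```text
t: 16.4
tool_pos: [0.5124, 0.2872, 0.0755]
eef_rot: [[-0.003, 0.107, 0.994], [-0.003, 0.994, -0.107], [-1.0, -0.003, -0.003]]
force: [-1.2, 0.4, -4.6]
gripper_width: 0.153
```

Emit:
{"fn": "play_rows", "kwargs": {"targets": [[[0,0,0,0,255],[0,0,0,0,255],[0,0,0,0,255]]]}}

```text
t: 16.65
tool_pos: [0.514, 0.289, 0.0788]
eef_rot: [[0.001, 0.106, 0.994], [0.001, 0.994, -0.106], [-1.0, 0.001, 0.001]]
force: [-1.0, -0.7, -3.8]
gripper_width: 0.155
```

```bash
python3 - <<'E'
from h import *
t=np.array([.5091,.2884,.028]);yaw=-.1073;c,s=np.cos(yaw),np.sin(yaw)
x=np.array([c,s,0]);y=np.array([-s,c,0])
P=t+.0051*x+.0005*y+[0,0,.020];print("target TCP",P);move(P);print(np.asarray(get_state()["eef_rot"])[:,0])
E
```

```text
target TCP [0.51422422 0.28835094 0.048     ]
pos [0.514  0.289  0.0788] z yaw -0.1065 q [-0.83  0.69  0.32  1.82 -0.33  0.67  1.14] F [-1.  -0.7 -3.8] w 0.155 t 16.65
shift mm [30.8 -0.7  0.3]
[ 1.35136328e-03  8.42532751e-04 -9.99998732e-01]
```

Emit:
{"fn": "play_rows", "kwargs": {"targets": [[[5,-0.5,0.2,0,255],[5,0,0,0,255],[4,0,0,0,255],[3,0,0,0,255],[2,0,0,0,255]]]}}

```text
t: 17.07
tool_pos: [0.5134, 0.2883, 0.0582]
eef_rot: [[-0.0, 0.106, 0.994], [-0.0, 0.994, -0.106], [-1.0, -0.0, -0.0]]
force: [-0.8, -0.0, -4.8]
gripper_width: 0.155
```

Emit:
{"fn": "play_rows", "kwargs": {"targets": [[[1.5,0,0,0,255],[1.5,0,0,0,255],[1,0,0,0,255],[0,0,0,0,255]]]}}

```text
t: 17.4
tool_pos: [0.5135, 0.2884, 0.0546]
eef_rot: [[-0.0, 0.106, 0.994], [-0.0, 0.994, -0.106], [-1.0, -0.0, -0.0]]
force: [0.1, 0.3, -4.7]
gripper_width: 0.155
```

```bash
python3 - <<'E'
from h import *
move((.5142,.2884,.048))
E
```

```text
pos [0.5135 0.2884 0.0546] z yaw -0.1063 q [-0.82  0.73  0.3   1.83 -0.34  0.63  1.15] F [ 0.1  0.3 -4.7] w 0.155 t 17.4
shift mm [6.6 0.1 0.7]
```

The cover's underside is about 5 mm below the rim with no contact force, so it has entered the pocket. I'll ease it down.

Emit:
{"fn": "play_rows", "kwargs": {"targets": [[[1.2,0,0,0,255],[1.2,0,0,0,255],[1,0,0,0,255],[1,0,0,0,255],[0.5,0,0,0,255]]]}}

```text
t: 17.82
tool_pos: [0.5135, 0.2884, 0.0497]
eef_rot: [[-0.0, 0.106, 0.994], [-0.0, 0.994, -0.106], [-1.0, -0.0, -0.0]]
force: [-0.3, 0.5, -4.4]
gripper_width: 0.154
```

Emit:
{"fn": "play_rows", "kwargs": {"targets": [[[0.5,0,0,0,255],[0.5,0,0,0,255],[0.5,0,0,0,255],[0,0,0,0,255]]]}}

```text
t: 18.15
tool_pos: [0.5135, 0.2884, 0.0483]
eef_rot: [[-0.0, 0.106, 0.994], [-0.0, 0.994, -0.106], [-1.0, -0.0, -0.0]]
force: [-0.0, 0.2, -4.4]
gripper_width: 0.157
```

```bash
python3 - <<'E'
from h import *
move((.5142,.2884,.048));print(np.round(get_state()["ft_torque"],2))
E
```

```text
pos [0.5135 0.2884 0.0483] z yaw -0.1063 q [-0.82  0.74  0.3   1.83 -0.35  0.62  1.16] F [-0.   0.2 -4.4] w 0.157 t 18.15
shift mm [0.3 0.1 0.7]
[-0.02 -0.    0.05]
```

Emit:
{"fn": "play_rows", "kwargs": {"targets": [[[0.4,0,0,0,255],[0.4,0,0,0,255],[0.4,0,0,0,255],[0,0,0,0,255]]]}}

```text
t: 18.48
tool_pos: [0.5136, 0.2884, 0.048]
eef_rot: [[-0.0, 0.106, 0.994], [0.0, 0.994, -0.106], [-1.0, 0.0, -0.0]]
force: [-5.7, -2.6, 13.1]
gripper_width: 0.153
```

Emit:
{"fn": "play_rows", "kwargs": {"targets": [[[0.4,0,0,0,255],[0.4,0,0,0,255],[0,0,0,0,255]]]}}

```text
t: 18.73
tool_pos: [0.5136, 0.2884, 0.0479]
eef_rot: [[0.0, 0.106, 0.994], [0.001, 0.994, -0.106], [-1.0, 0.001, -0.0]]
force: [-10.5, -4.1, 29.5]
gripper_width: 0.154
```

Contact came at TCP z = 0.048, the expected seated height. I'll relieve the press, then open, retreat and look.

Emit:
{"fn": "play_rows", "kwargs": {"targets": [[[-0.8,0,0,0,255],[-0.3,0,0,0,255],[0,0,0,0,200],[0,0,0,0,140],[0,0,0,0,60]]]}}

```text
t: 19.15
tool_pos: [0.5137, 0.2885, 0.0474]
eef_rot: [[0.0, 0.106, 0.994], [0.0, 0.994, -0.106], [-1.0, 0.0, 0.0]]
force: [0.4, 0.5, 0.6]
gripper_width: 0.487
```

Emit:
{"fn": "play_rows", "kwargs": {"targets": [[[0,0,0,0,0],[0,0,0,0,0],[0,0,0,0,0],[-5,0,0,0,0],[-10,0,0,0,0]]]}}

```text
t: 19.57
tool_pos: [0.5131, 0.2881, 0.0622]
eef_rot: [[-0.001, 0.106, 0.994], [-0.001, 0.994, -0.106], [-1.0, -0.001, -0.001]]
force: [-0.3, -0.1, -0.2]
gripper_width: 0.996
```

Emit:
{"fn": "play_rows", "kwargs": {"targets": [[[-30,0,0,0,0],[-40,0,0,0,0],[-40,0,0,0,0],[-40,0,0,0,0],[-20,0,-20,0,0]]]}}

```text
t: 19.98
tool_pos: [0.497, 0.2899, 0.238]
eef_rot: [[0.006, 0.109, 0.994], [0.003, 0.994, -0.109], [-1.0, 0.003, 0.006]]
force: [1.4, -0.1, -0.2]
gripper_width: 1.001
```

Emit:
{"fn": "play_rows", "kwargs": {"targets": [[[0,0,-30,0,0],[0,0,-30,0,0],[0,0,0,0,0],[0,0,0,0,0],[0,0,0,0,0]]]}}

```text
t: 20.4
tool_pos: [0.4344, 0.2969, 0.2333]
eef_rot: [[0.001, 0.106, 0.994], [0.001, 0.994, -0.106], [-1.0, 0.001, 0.001]]
force: [0.5, 0.1, 0.4]
gripper_width: 1.0
```

```bash
python3 - <<'E'
from h import *
snap("w_end");move((.5142,.2884,.048))
a=cv2.imread("pics/w_end.png")
T=np.load("pics/w_end.npy");u,v=proj("wrist",(.51,.288,.04),T).astype(int);print(u,v)
v0,u0=min(max(v-100,0),200),max(u-130,0);print("origin",u0,v0)
cv2.imwrite("pics/crop8.png",cv2.resize(a[v0:v0+200,u0:u0+260],None,fx=3,fy=3,interpolation=cv2.INTER_CUBIC))
t=camera("top")[...,::-1];cv2.imwrite("pics/topE.png",t);cv2.imwrite("pics/topEc.png",cv2.resize(t[130:310,170:490],(800,450),interpolation=cv2.INTER_CUBIC))
E
```

```text
pos [0.4347 0.2967 0.233 ] z yaw -0.1069 q [-1.04  0.39  0.43  1.87 -0.2   0.92  0.95] F [-0.2  0.8 -0.2] w 0.998 t 20.45
shift mm [1.851e+02 1.000e-01 7.980e+01]
321 243
origin 191 143
```

View pics/crop8.png

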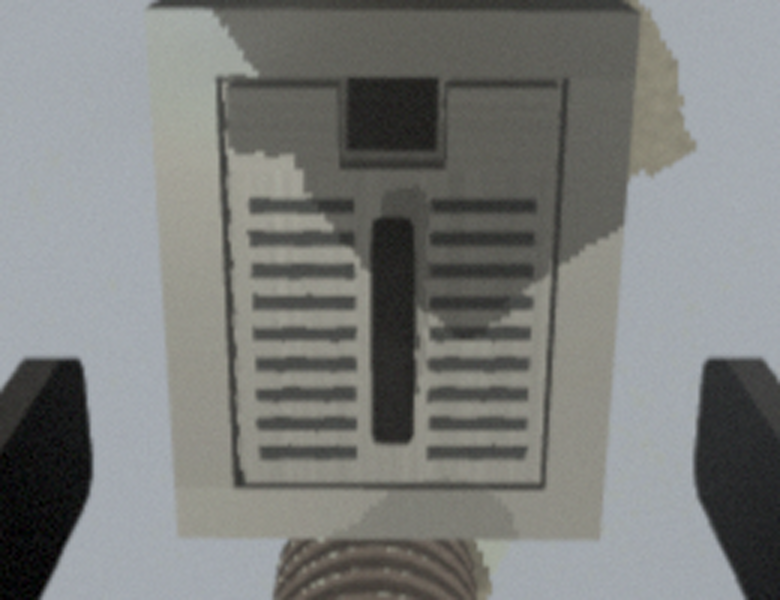

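View pics/topEc.png

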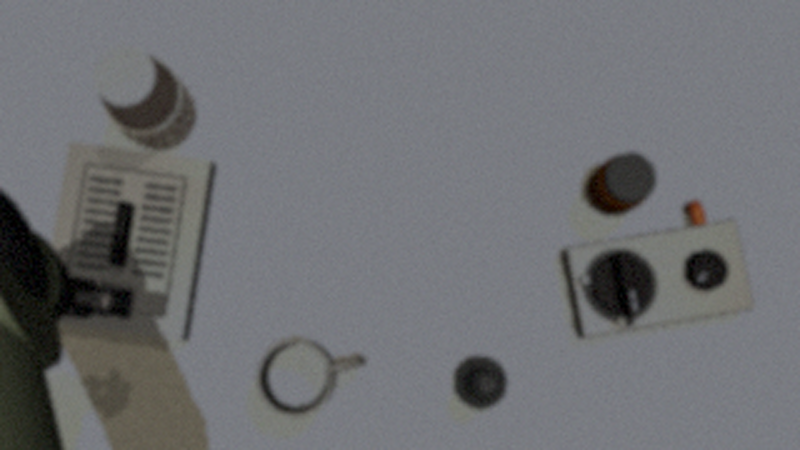

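The cover lies flush in the pocket, at crop (217–568, 77–488), with even gaps and its notch around the key block at (392,113). In the top view the bar knob's line faces the robot at (630,300), and the cups, jar, pitcher and tamper stand where they were. I'm handing in.

```bash
python3 -c "
from station import *
print(finish_job())"
```

```text
the job is handed in; nothing more can be done
None
```

The water knob is turned off and the grate cover is laid in the tray. I handed the job in at about 20.5 s of the 69 s; no verdict is reported.

- **Knob:** I turned it clockwise about 3.4 rad in one grip. At the end the resisting torque jumped from under 0.2 to 0.83 N m. The close-up and the last top view both show the pointer along the block's −x, with the tab covering the pin.
- **Cover:** I lowered it slowly and it met the ledge at the expected height (TCP 48 mm). The press before release peaked at about 30 N, then I eased off and opened the gripper. The last wrist picture shows it flush and evenly gapped, with the notch around the key block.
- **Bystanders:** The cups, jar, pitcher, tamper and round knob look unmoved in the final top view. I judged that by eye, not by measurement.
- **Disagreements:** The top camera placed things 4–9 mm off, and the wrist camera was about 2 mm off along the tool's z axis. I corrected the wrist camera from the knob's axis and took the final placing from a single picture showing both cover and tray. I misread one cover corner in that picture by about 20 px and the fit down-weighted it. Because I first gripped the knob about 4.5 mm off its axis, side forces reached about 19 N until I corrected.

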